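# Fetch a battery from the combination safe to the test cradle

## Task

Open the battery safe: turn its dials one at a time to the code 7 - 2 - 5 (left, middle, right as seen from the robot) and slide the cover fully back. Take out the battery and lay it in the test cradle, flat on the bed between the two blocks with its contact tab toward the pin block; do not drop it in, and leave the other things on the bench where they are. In the safe it can only be held by its ends and in the cradle only by its long sides, so set it down on the way and take it again.

Things in the scene. Friction and masses are not known exactly. Their poses are not given: they have to be found in the camera images.
- safe: Grey steel safe 210 (x) x 176 (y) mm, fixed; origin: underside centre, +x from the dials to the rear, +y left. Lock case x -105 to -53, top z 48. Then two lanes along y, 45 wide, 168 long, floor z 3, centred at x -30.5 and 17.5; divider to z 21, walls to 30, cover guides at y +-80 to 88 to 38.5. Rear block x 40 to 105, z 30. One lane holds the battery, the other a white jar 33 mm wide, 12 high.
- dial_left (a joint): Left dial, rad, at safe x -79, y +60 mm. Pointer: the white-lined half of its bar. 0: pointer at the long mark, toward the cover (safe +x); grows clockwise from above; mark n at n x 0.6283, ten marks. Range -0.2 to 5.85; no clicks, stays where left (0.03 N m friction). Code mark 7 = 4.398 rad, to be met within 0.15. Code gaps in rings under the dials let the cover's pins out.
- dial_middle (a joint): Middle dial, rad, at safe x -79, y 0; as the left one. Code mark 2 = 1.257 rad, within 0.15.
- dial_right (a joint): Right dial, rad, at safe x -79, y -60 mm; as the left one. Code mark 5 = 3.142 rad, within 0.15.
- dial_left_grip (a point): Centre of the left dial's knob bar (z 64 mm above the bench): bar 10 mm wide, 36 long, 20 high, on a disc 38 mm across with its top at z 54. Site x axis: along the bar to the pointer end. Dials are 60 mm apart.
- dial_middle_grip (a point): The same on the middle dial.
- dial_right_grip (a point): The same on the right dial.
- cover (a joint): Slide of the cover, m: 0 shut, 0.112 fully back (toward the safe's +x; it then juts 52 mm past the safe's rear, z 31 to 34 mm). Friction 1.5 N. Blocked after about 2 mm while any dial is off its code.
- cover_grip (a point): Centre of the cover's black handle bar (z 58 mm above the bench): 44 mm long in the safe's x, 10 wide in y, 10 high, on two posts at x +-16, underside 20 mm above the cover; it moves with the cover. At safe x -26 when shut.
- battery: Flat phone battery, 42 (x) x 64 (y) x 5 mm, 30 to 53 g, lying in one of the safe's lanes, long axis along the lane. Origin: underside; the solid runs from y -31 to +33. Small gold contact tab at its -y end, which points to the safe's -y (right) at the start.
- battery_tab (a point): The contact tab, at the middle of the battery's -y end, 31 mm from its origin.
- cradle: Battery test cradle, fixed, base 116 x 62 x 8 mm. Origin: pocket centre, underside (4 mm above the bench); +x along the pocket to the pin block. Bed top z 8. Pin block (two brass terminals on top, to z 36) x 35.5 to 53.5; plain stop block x -46.5 to -35.5, to z 26. Four lips 3 mm high at x +-27 (10 long), inner faces at y +-23.5; sides between them open for fingers.
- esd_mat: Flat grey rubber mat, 240 x 200 x 4 mm, fixed on the bench under the cradle; origin at the centre of its underside. The green cutting mat on the bench is 3 mm thick and covers world x below 0.51, y below -0.04 m. Scrap boards heap up 20 mm high at world y below -0.355 m.
- left_tray: Grey divided tray, fixed, 130 (x) x 190 (y) x 27 mm, origin at the centre of its underside. Cabinets and a shelf (underside 0.175 m up) stand at world x above 0.77 m, tiny drawers a little nearer: keep the gripper clear of them.
- board_holder: Aluminium board clamp, fixed, 108 (x) x 197 (y) x 49 mm, origin at its centre, underside.
- solder_paste: Small paste jar, 29 mm across, 20 high, beside the cradle; origin: underside centre.
- flux_bottle: Small bottle, 26 mm across, 32 high, on the other side of the cradle; origin: underside centre.
- marker_bottle: Small bottle, 24 mm across, 52 high; origin: underside centre.
- solder_reel: Reel of solder, 54 mm across, 33 high; origin: underside centre.
- side_cutters: Side cutters lying flat, 44 (x) x 130 (y) x 11 mm; origin about the middle.
- tweezers_b: Pointed tweezers, 10 (x) x 123 (y) x 9 mm; origin about the middle.
- screw_dish: Clear round dish of screws, 47 mm across, 10 high; origin: underside centre.

How it is judged:
By the outcome, as a careful person would: the job done as asked, in the order asked, and still so for the second after the job is handed in, with the robot touching nothing.
It also fails if it takes over 72 s, if anything falls off the work surface, if the arm or the gripper's body presses on something with over 40 N, if the wrist force passes 120 N, or if a joint passes its speed limit or range.

## Robot

A 6-joint arm with a two-finger parallel gripper is mounted at the origin on a cart in front of the work surface, level with it; the furniture and walls round the work are solid. World frame = base frame: x ahead of the robot, y to its left, z up, the work surface at z = 0. Lengths are in m, angles in rad, forces in N, time in s.
With the tool pointing down it reaches from about 0.325 to 1 m from the base axis. Payload 5.1 kg.
Tool frame: the origin (TCP) lies between the finger pads; the fingertips stand 25 mm ahead of it and the grasp point (between the pads) lies 6 mm ahead of it (arm.finger_overhang is the z of the fingertips in the tool frame, in m); z points along the fingers, y is the line along which they close (so a half turn about z gives the same grasp; the last joint's range is limited). The gripper opens to 85 mm and grips with 20 to 120 N. Pads are 22 mm wide; open, the fingers measure 114 mm over their backs; the gripper's body (76 mm by 85 mm) begins 54 mm behind the grasp point. The pads swing forward as they close: fully open they stand 13 mm farther back than shut.
Start: joints at [1.182, 0.124, 1.65, -0, 1.367, -0.083], TCP at [0.196, 0.62, 0.256] pointing down, gripper open.
Joint ranges: [-2.61, 2.61], [-1.02, 2.33], [0.03, 2.71], [-1.35, 4.49], [0.32, 2.68], [-2.91, 2.91]. Speed limits (rad/s): [2.57, 2.57, 3.14, 3.14, 3.14, 3.14].

## Interface

Orientations are given as [roll, pitch, yaw] about the fixed x, y, z axes, in that order (R = Rz(yaw) Ry(pitch) Rx(roll)).
In Python, from station import arm gives the robot as it stands.
- The arm moves only by the shell command python3 shift.py 'ROWS' [FORCE]. ROWS is a JSON list of rows, 1 to 20 of them, each of 7 numbers: the finger opening in m, then dx, dy, dz in m, then a rotation vector rx, ry, rz in rad; each row is the pose to reach, as a shift and turn from the pose commanded when the command began, along the tool's axes at that moment; what a row does not reach only later rows make up. A row lasts 1/8 s, in which the tool goes at most 0.0625 m and 0.188 rad, less where a joint would pass 70% of its speed; a pose out of reach is approached as far as the arm can. The fingers move at their own pace and stop on an object; FORCE is the grip in N (left out, the last holds). Time passes only in rows, so rows that do not move let the fingers close. It prints the time, the measured TCP pose, the force, the opening and the grip force at its end.
- arm.read_state(): the state, without advancing time (a new reading comes with each control period).
- arm.camera(name): name is "side" or "top"; returns the picture (400x640x3 uint8, red, green, blue); there is no depth.
- arm.camera_info(name): a dict with "intrinsics" (3x3 intrinsics, pixels), "rvec" (rotation vector, rad) and "tvec" (3), from world to camera coordinates, as OpenCV has them. Camera axes: x right, y down, z forward; pixel columns grow to the right and rows downward; lengths in m; the calibration is good to about 2 mm. A picture is of the moment at which its call begins. camera_info takes no time and is no camera call.
- arm.sign_off(): hands the job in; it is judged then, once.
The state is a dict: "clock": time; "joints": joint angles; "joint_vel": joint speeds; "tau": joint torques, N m; "tcp_pos": TCP position; "tool_rot": TCP orientation; "force": force on the tool from outside, world axes, zero at the start; "moment": the same for the moment, N m; "gripper_width": finger opening in m; "finger_force": force on a finger pad.
Only numpy, scipy, OpenCV 4.12 (cv2) and the standard library are available. Lean on these libraries where they do the work, as an engineer would, in place of code of your own. Each camera call takes 0.05 s, during which the arm holds its last target. There are 200 camera calls.

## Working session

There is one attempt and no reset: what is moved stays moved. The work goes in short steps, Python scripts to look and compute and a shell command to move; the robot and the scene stay as the last step left them, time stands still between calls to the robot, and variables do not carry over. Pictures are saved under pics/ and viewed, at most 11 in all, crops included, and the job is handed in when it is done.

```bash
ls; mkdir -p pics; python3 - <<'E'
from station import arm
import cv2,numpy as np
for n in("side","top"):
    im=arm.camera(n); cv2.imwrite(f"pics/{n}0.png",cv2.cvtColor(im,cv2.COLOR_RGB2BGR))
    i=arm.camera_info(n);R=cv2.Rodrigues(np.array(i["rvec"]))[0];print(n,np.round(i["intrinsics"],1).tolist(),(-R.T@np.array(i["tvec"]).ravel()).round(3),R[2].round(3))
print(arm.read_state())
E
```

```text
pics
shift.py
station.py
side [[387.4, 0.0, 324.2], [0.0, 387.4, 198.2], [0.0, 0.0, 1.0]] [ 0.147 -0.704  0.585] [ 0.417  0.734 -0.536]
top [[386.4, 0.0, 319.3], [0.0, 386.4, 199.4], [0.0, 0.0, 1.0]] [0.443 0.009 0.977] [ 0.108  0.004 -0.994]
{'clock': 0.1, 'joints': array([ 1.18242399e+00,  1.24422586e-01,  1.65154654e+00,  2.91941018e-05,
        1.36751071e+00, -8.25806369e-02]), 'joint_vel': array([ 0.00041419, -0.00206877, -0.00195575,  0.00099378, -0.00022863,
        0.00033328]), 'tau': array([ 3.61870716e-04, -4.24929965e+01, -3.66653252e+01, -9.94404013e-05,
        3.90365356e-03,  1.26118832e-05]), 'tcp_pos': array([0.19549616, 0.6193687 , 0.25518172]), 'tool_rot': array([-3.13971425e+00, -1.84152419e-04,  2.83579486e+00]), 'force': array([-0.99940613, -0.1528051 , -0.41670148]), 'moment': array([ 0.01460165,  0.06513283, -0.00433058]), 'finger_force': 0.0, 'gripper_width': 0.08508221780266183}
```

View pics/top0.png

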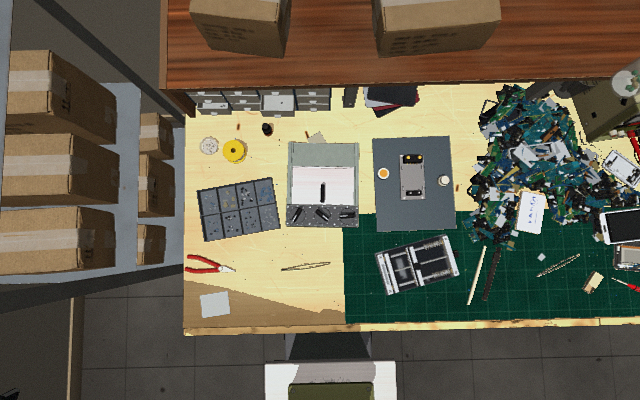

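View pics/side0.png

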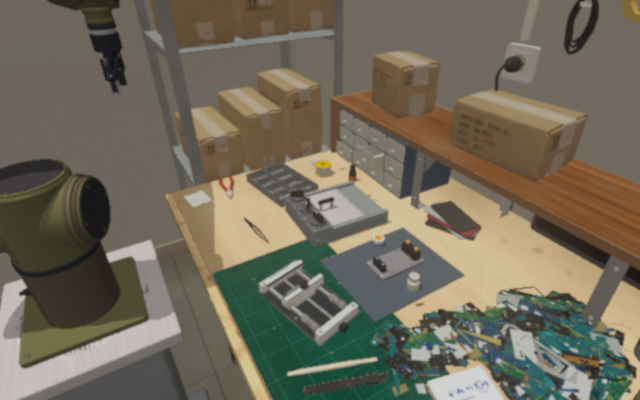

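Top view: safe about (322,185), with its dials at (295,213), (322,213) and (347,213). The cradle is about (412,175), with the likely pin block at (412,158). The side view shows the safe at (335,210) and the cradle at (397,260). I'll enlarge both.

```bash
python3 - <<'E'
import cv2,numpy as np
t=cv2.imread("pics/top0.png");s=cv2.imread("pics/side0.png")
a=cv2.resize(t[130:240,280:460],None,fx=4.4,fy=4.4,interpolation=cv2.INTER_CUBIC)
cv2.imwrite("pics/topc.png",a); print(a.shape)
b=cv2.resize(s[175:295,280:440],None,fx=5,fy=5,interpolation=cv2.INTER_CUBIC)
cv2.imwrite("pics/sidec.png",b)
E
```

```text
(484, 792, 3)
```

View pics/topc.png

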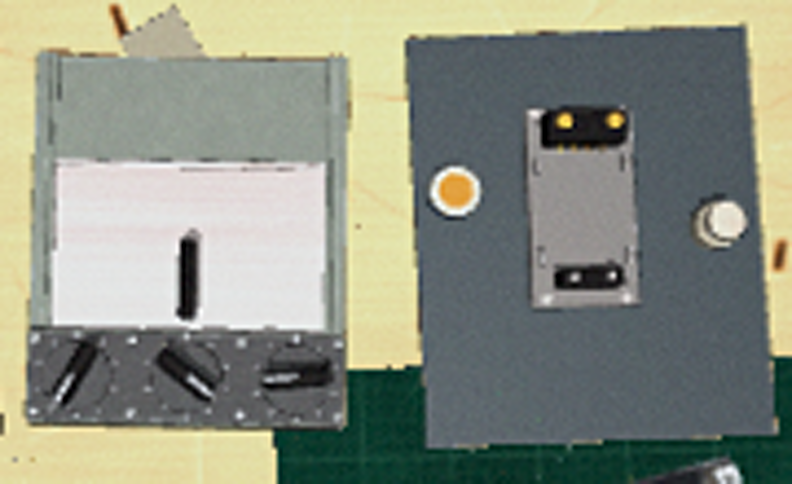

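View pics/sidec.png

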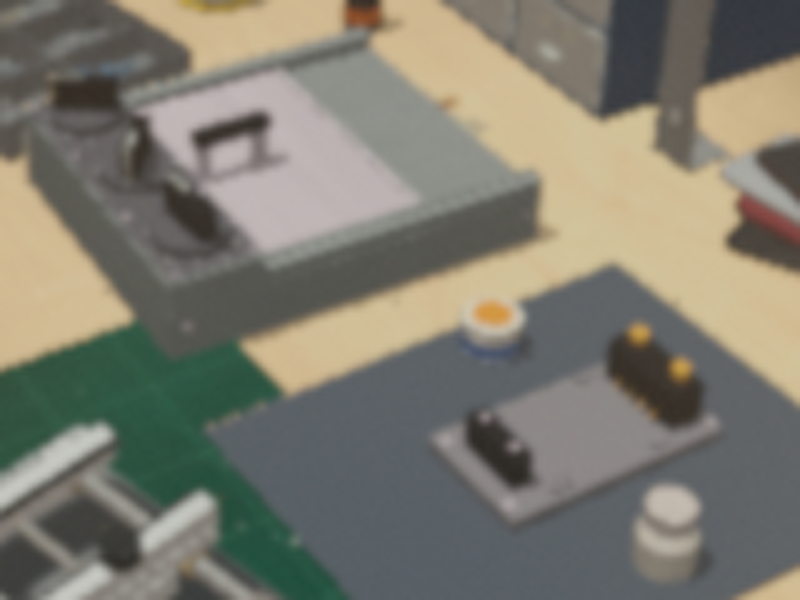

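The top crop shows the pointer white lines in crop pixels. The left dial points down-left (60,398), the middle down-right (207,397) and the right points left (270,380). The cover is shut with its handle at (188,275), and the pin block with gold terminals is at the far end (565,120), (615,120). Next I'll measure all of this with masks.

```bash
cat > h.py <<'E'
import cv2,numpy as np
from station import arm
def cam(n):
    i=arm.camera_info(n);return np.array(i["intrinsics"]),cv2.Rodrigues(np.array(i["rvec"]))[0],np.array(i["tvec"]).ravel()
def ray(n,uv,z):
    K,R,t=cam(n);c=-R.T@t;d=R.T@np.linalg.solve(K,[uv[0],uv[1],1]);return c+d*(z-c[2])/d[2]
def proj(n,p):
    K,R,t=cam(n);q=K@(R@np.array(p)+t);return q[:2]/q[2]
def tri(a,b):
    P=[];
    for n in("top","side"):
        K,R,t=cam(n);P.append(K@np.c_[R,t])
    X=cv2.triangulatePoints(P[0],P[1],np.array(a,float).reshape(2,1),np.array(b,float).reshape(2,1)).ravel();return X[:3]/X[3]
def blobs(m,roi,mn=5):
    x0,y0,x1,y1=roi;k=np.zeros(m.shape,np.uint8);k[y0:y1,x0:x1]=m[y0:y1,x0:x1]
    n,l,st,c=cv2.connectedComponentsWithStats(k)
    return [(st[i,4],c[i].round(2),cv2.minAreaRect(np.argwhere(l==i)[:,::-1].astype(np.float32))) for i in range(1,n) if st[i,4]>=mn]
E
python3 - <<'E'
from h import *
t=cv2.imread("pics/top0.png");s=cv2.imread("pics/side0.png")
V=lambda i:i.max(2)
f=lambda b:print(b[0],b[1],[np.round(x,1) for x in b[2]])
print("top dark");d=blobs((V(t)<45).astype(np.uint8),(285,175,365,228));[f(b) for b in d]
print("cover");
hs=cv2.cvtColor(t,cv2.COLOR_BGR2HSV)
for b in blobs(((V(t)>200)&(hs[...,1]<40)).astype(np.uint8),(285,150,365,210),50):
    f(b);print([ray("top",p,.034)[:2].round(4) for p in cv2.boxPoints(b[2])])
print("gold top");
for n,i,r in(("top",t,(395,145,430,170)),("side",s,(390,230,430,270))):
    h=cv2.cvtColor(i,cv2.COLOR_BGR2HSV);print(n);[f(b) for b in blobs(((h[...,0]>12)&(h[...,0]<32)&(h[...,1]>130)&(h[...,2]>150)).astype(np.uint8),r,2)]
print("cradle base")
for b in blobs(((hs[...,1]<30)&(V(t)>110)&(V(t)<190)).astype(np.uint8),(397,150,430,202),100):
    f(b);print([ray("top",p,.012)[:2].round(4) for p in cv2.boxPoints(b[2])])
print("mat")
for b in blobs(((hs[...,0]>95)&(hs[...,0]<125)&(V(t)>60)&(V(t)<140)&(hs[...,1]>35)).astype(np.uint8),(365,130,465,240),1000):
    f(b);print([ray("top",p,.004)[:2].round(4) for p in cv2.boxPoints(b[2])])
print("dark cradle");[f(b) for b in blobs((V(t)<60).astype(np.uint8),(397,145,430,202))]
print("side dark");[f(b) for b in blobs((V(s)<55).astype(np.uint8),(284,185,340,232))]
# gray of dial panel
print(V(t)[205:228,288:360:1].astype(int).tolist().__len__())
np.set_printoptions(linewidth=400);print(V(t)[206:227,286:358])
E
```

```text
top dark
51 [322. 193.] [array([322., 193.]), array([16.,  2.]), np.float64(90.0)]
49 [297.51 212.96] [array([296.7, 214.1]), array([ 4.5, 14.6]), np.float64(29.7)]
52 [320.69 214.06] [array([321.7, 214.8]), array([14.8,  4.6]), np.float64(37.9)]
55 [348.33 215.13] [array([347.1, 215.3]), array([ 4.8, 14.5]), np.float64(82.9)]
6 [347.5 227. ] [array([347.5, 227. ]), array([5., 0.]), np.float64(180.0)]
cover
2155 [322.66 185.04] [array([322.7, 185.3]), array([61.3, 37.7]), np.float64(1.0)]
[array([0.5368, 0.0808]), array([0.6307, 0.0773]), array([ 0.6237, -0.0743]), array([ 0.53  , -0.0693])]
gold top
top
9 [408. 157.] [array([408., 157.]), array([2., 2.]), np.float64(90.0)]
8 [419.5 157. ] [array([419.5, 157. ]), array([2.1, 2.1]), np.float64(45.0)]
side
5 [407.2 241.4] [array([407. , 241.5]), array([1., 2.]), np.float64(90.0)]
7 [415.86 248.29] [array([416., 248.]), array([2., 2.]), np.float64(90.0)]
cradle base
768 [411.62 179.09] [array([412. , 176.8]), array([44.8, 24. ]), np.float64(87.4)]
[array([ 0.6557, -0.1924]), array([ 0.6568, -0.2533]), array([ 0.5425, -0.2521]), array([ 0.5414, -0.1919])]
mat
4217 [415.98 182.2 ] [array([413.8, 183.4]), array([93.2, 78.7]), np.float64(87.0)]
[array([ 0.7014, -0.1269]), array([ 0.7066, -0.3293]), array([ 0.4675, -0.3265]), array([ 0.4624, -0.1293])]
dark cradle
138 [411.75 158.75] [array([412.5, 158.5]), array([ 9., 19.]), np.float64(90.0)]
64 [413.14 192.91] [array([413.5, 192.5]), array([15.,  5.]), np.float64(0.0)]
side dark
27 [297.56 193.26] [array([297. , 193.5]), array([3., 8.]), np.float64(90.0)]
18 [318.67 218.39] [array([318.8, 217.8]), array([7.8, 2.8]), np.float64(45.0)]
23
[[129 175 198 ... 102 101 113]
 [136 192 153 ... 102 145 140]
 [123 109  87 ... 113 185 190]
 ...
 [108 120  92 ... 111 181 167]
 [141 124 122 ... 111 169 130]
 [168  97  96 ...  96 106 121]]
```

```bash
python3 - <<'E'
from h import *
print("tri handle",tri((322,193),(326.2,200.6)).round(4))
for a,b in(((296.7,214.1),(297,193.4)),((321.7,214.8),(307.4,204.6)),((347.1,215.3),(318,216.6)),((408,157),(407.2,241.4)),((419.5,157),(415.9,248.3))): print(tri(a,b).round(4))
print("dials@.070");D=[ray("top",p,.070)[:2] for p in((296.7,214.1),(321.7,214.8),(347.1,215.3))];print(np.round(D,4))
print("handle@.062",ray("top",(322,193),.062).round(4))
t=cv2.imread("pics/top0.png")
# white line tips (crop px)
for d,w in zip(D,((60,398),(207,397),(270,380))):
    p=ray("top",(280+w[0]/4.4-.4,130+w[1]/4.4-.4),.074)[:2]-d;print("ptr",p.round(4),np.degrees(np.arctan2(p[1],p[0])))
for p in((296.7,214.1,29.7-90),(321.7,214.8,37.9),(347.1,215.3,82.9-90)):
    c,s=np.cos(np.radians(p[2]))*7,np.sin(np.radians(p[2]))*7
    v=ray("top",(p[0]+c,p[1]+s),.072)-ray("top",(p[0]-c,p[1]-s),.072);print("bar deg",np.degrees(np.arctan2(v[1],v[0])))
# safe outline in top crop: rear corners (z.0385 guides) and front lock corners (z.048)
for n,w,z in(("rear guide L out",(38,52),.0385),("rear guide R out",(348,57),.0385),("lock front L",(25,422),.048),("lock front R",(344,428),.048),("lock back L",(33,330),.048),("lock back R",(346,330),.048)):
    print(n,ray("top",(280+w[0]/4.4-.4,130+w[1]/4.4-.4),z)[:2].round(4))
print("gold@.040",[ray("top",p,.040)[:2].round(4) for p in((408,157),(419.5,157))])
print("stop top@.030",ray("top",(413.5,192.5),.03).round(4),"pinblock@.04",ray("top",(412.5,158.5),.04).round(4))
E
```

```text
tri handle [0.5574 0.0062 0.0574]
[0.5073 0.0678 0.0624]
[0.5049 0.0082 0.0621]
[ 0.5017 -0.0516  0.0634]
[ 0.6425 -0.2077  0.0387]
[ 0.642  -0.2362  0.0391]
dials@.070
[[ 0.5082  0.0667]
 [ 0.5049  0.008 ]
 [ 0.5022 -0.0516]]
handle@.062 [0.5575 0.0059 0.062 ]
ptr [-0.014   0.0081] 149.903092581551
ptr [-0.0123 -0.0112] -137.70969838318518
ptr [-0.0014  0.0147] 95.57249739447805
bar deg -30.911552231065997
bar deg -129.48645534683484
bar deg -84.4315615626617
rear guide L out [0.6919 0.0861]
rear guide R out [ 0.684  -0.0886]
lock front L [0.483  0.0961]
lock front R [ 0.4751 -0.0777]
lock back L [0.5334 0.0909]
lock back R [ 0.5287 -0.0808]
gold@.040 [array([ 0.6439, -0.2084]), array([ 0.6431, -0.2367])]
stop top@.030 [ 0.5566 -0.2197  0.03  ] pinblock@.04 [ 0.6398 -0.2193  0.04  ]
```

```bash
cat >> h.py <<'E'
S0=np.array([.5841,.0042]);SY=np.radians(-2.65)
def safe(x,y): c,s=np.cos(SY),np.sin(SY);return S0+[c*x-s*y,s*x+c*y]
from scipy.spatial.transform import Rotation as Ro
def go(x,y,z,yaw):
    st=arm.read_state();R=Ro.from_euler("xyz",st["tool_rot"]);T=Ro.from_euler("xyz",[np.pi,0,np.radians(yaw)])
    d=R.inv().apply(np.array([x,y,z])-st["tcp_pos"]);r=(R.inv()*T).as_rotvec()
    print("d",d.round(4),"rv",r.round(3),"rows>=",max(np.linalg.norm(d)/.0625,np.linalg.norm(r)/.188).round(1));
E
python3 -c "
from h import *
print(safe(-.079,.06),safe(-.079,0),safe(-.079,-.06),safe(-.026,0),arm.finger_overhang)
go(*safe(-.079,.06),.125,149.1)"
python3 shift.py '[[0.03,-0.464,-0.4317,0.131,-0.002,0,0.234],[0.03,-0.464,-0.4317,0.131,-0.002,0,0.234],[0.03,-0.464,-0.4317,0.131,-0.002,0,0.234],[0.03,-0.464,-0.4317,0.131,-0.002,0,0.234],[0.03,-0.464,-0.4317,0.131,-0.002,0,0.234],[0.03,-0.464,-0.4317,0.131,-0.002,0,0.234],[0.03,-0.464,-0.4317,0.131,-0.002,0,0.234],[0.03,-0.464,-0.4317,0.131,-0.002,0,0.234],[0.03,-0.464,-0.4317,0.131,-0.002,0,0.234],[0.03,-0.464,-0.4317,0.131,-0.002,0,0.234],[0.03,-0.464,-0.4317,0.131,-0.002,0,0.234],[0.03,-0.464,-0.4317,0.131,-0.002,0,0.234],[0.03,-0.464,-0.4317,0.131,-0.002,0,0.234],[0.03,-0.464,-0.4317,0.131,-0.002,0,0.234]]' 40; python3 -c "
from h import *
go(*safe(-.079,.06),.082,149.1)"
```

```text
clock: 1.85
tcp_pos: [0.5078, 0.0694, 0.1255]
tool_rot: [3.139, -0.0, 2.603]
force: [-0.2, 0.1, -0.3]
gripper_width: 0.03
finger_force: 0.0
d [-0.001  -0.0015  0.0435] rv [ 0.002 -0.     0.001] rows>= 0.7
```

```bash
python3 shift.py '[[0.03,-0.001,-0.0005,0.0435,0,0,0],[0.03,-0.001,-0.0005,0.0435,0,0,0],[0.03,-0.001,-0.0005,0.0435,0,0,0],[0.004,-0.001,-0.0005,0.0435,0,0,0],[0.004,-0.001,-0.0005,0.0435,0,0,0],[0.004,-0.001,-0.0005,0.0435,0,0,0],[0.004,-0.001,-0.0005,0.0435,0,0,0]]' 40; python3 -c "
from h import *
go(*safe(-.079,.06),.082,105.35)"
```

```text
clock: 2.72
tcp_pos: [0.5091, 0.0679, 0.0828]
tool_rot: [3.139, -0.0, 2.602]
force: [-2.4, 2.6, 5.7]
gripper_width: 0.0088
finger_force: 43.7
d [ 0.0009 -0.0007  0.0008] rv [ 0.003 -0.001  0.763] rows>= 4.1
```

```bash
python3 shift.py '[[0.004,0,0,0,0,0,0.15],[0.004,0,0,0,0,0,0.3],[0.004,0,0,0,0,0,0.45],[0.004,0,0,0,0,0,0.6],[0.004,0,0,0,0,0,0.7],[0.004,0,0,0,0,0,0.763],[0.004,0,0,0,0,0,0.763],[0.004,0,0,0,0,0,0.763]]' 40; python3 -c "
from h import *
print(arm.read_state()['moment'])"; python3 shift.py '[[0.03,0,0,0,0,0,0],[0.03,0,0,0,0,0,0],[0.03,0,0,-0.03,0,0,0],[0.03,0,0,-0.043,0,0,0],[0.03,0,0,-0.043,0,0,0]]'; python3 -c "
from h import *
go(*safe(-.079,0),.125,50.5)
go(*safe(-.079,0),.082,50.5)"
```

```text
clock: 3.72
tcp_pos: [0.5078, 0.0669, 0.0828]
tool_rot: [-3.139, -0.001, 1.839]
force: [-8.2, -3.1, 11.6]
gripper_width: 0.0088
finger_force: 44.5
[-0.41023206  1.39177955 -0.02507665]
clock: 4.35
tcp_pos: [0.5098, 0.0676, 0.1259]
tool_rot: [3.138, -0.001, 1.839]
force: [0.1, -0.1, -0.5]
gripper_width: 0.0299
finger_force: 0.0
d [-0.0564 -0.0202  0.0008] rv [ 0.003 -0.003  0.957] rows>= 5.1
d [-0.0564 -0.0204  0.0438] rv [ 0.003 -0.003  0.957] rows>= 5.1
```

```bash
python3 shift.py '[[0.03,-0.0564,-0.0202,0,0.003,-0.003,0.957],[0.03,-0.0564,-0.0202,0,0.003,-0.003,0.957],[0.03,-0.0564,-0.0202,0,0.003,-0.003,0.957],[0.03,-0.0564,-0.0202,0,0.003,-0.003,0.957],[0.03,-0.0564,-0.0202,0,0.003,-0.003,0.957],[0.03,-0.0564,-0.0202,0,0.003,-0.003,0.957],[0.03,-0.0564,-0.0202,0,0.003,-0.003,0.957],[0.03,-0.0564,-0.0202,0.0438,0.003,-0.003,0.957],[0.03,-0.0564,-0.0202,0.0438,0.003,-0.003,0.957],[0.03,-0.0564,-0.0202,0.0438,0.003,-0.003,0.957],[0.004,-0.0564,-0.0202,0.0438,0.003,-0.003,0.957],[0.004,-0.0564,-0.0202,0.0438,0.003,-0.003,0.957],[0.004,-0.0564,-0.0202,0.0438,0.003,-0.003,0.957],[0.004,-0.0564,-0.0202,0.0438,0.003,-0.003,0.957]]' 40; python3 -c "
from h import *
go(*safe(-.079,0),.082,105.35)"
```

```text
clock: 6.1
tcp_pos: [0.5035, 0.0083, 0.0811]
tool_rot: [-3.138, 0.003, 0.882]
force: [-5.1, 2.7, 5.1]
gripper_width: 0.0089
finger_force: 42.5
d [ 0.0007  0.0016 -0.0009] rv [-0.005  0.    -0.957] rows>= 5.1
```

```bash
python3 shift.py '[[0.004,0,0,0,0,0,-0.17],[0.004,0,0,0,0,0,-0.34],[0.004,0,0,0,0,0,-0.5],[0.004,0,0,0,0,0,-0.66],[0.004,0,0,0,0,0,-0.82],[0.004,0,0,0,0,0,-0.93],[0.004,0,0,0,0,0,-0.957],[0.004,0,0,0,0,0,-0.957],[0.004,0,0,0,0,0,-0.957]]' 40;  python3 shift.py '[[0.03,0,0,0,0,0,0],[0.03,0,0,0,0,0,0],[0.03,0,0,-0.03,0,0,0],[0.03,0,0,-0.043,0,0,0],[0.03,0,0,-0.043,0,0,0]]'; python3 -c "
from h import *
go(*safe(-.079,-.06),.125,95.6)
go(*safe(-.079,-.06),.082,95.6)"
```

```text
clock: 7.22
tcp_pos: [0.5045, 0.0082, 0.0811]
tool_rot: [-3.14, -0.001, 1.838]
force: [0.1, 3.8, 1.1]
gripper_width: 0.009
finger_force: 42.1
clock: 7.85
tcp_pos: [0.5053, 0.0076, 0.1251]
tool_rot: [-3.142, 0.001, 1.839]
force: [-0.4, 0.4, -0.1]
gripper_width: 0.0298
finger_force: 0.0
d [-0.0568 -0.0186  0.0002] rv [0.    0.001 0.17 ] rows>= 1.0
d [-0.0568 -0.0186  0.0432] rv [0.    0.001 0.17 ] rows>= 1.2
```

```bash
python3 shift.py '[[0.03,-0.0568,-0.0186,0,0,0.001,0.17],[0.03,-0.0568,-0.0186,0,0,0.001,0.17],[0.03,-0.0568,-0.0186,0,0,0.001,0.17],[0.03,-0.0568,-0.0186,0.0432,0,0.001,0.17],[0.03,-0.0568,-0.0186,0.0432,0,0.001,0.17],[0.03,-0.0568,-0.0186,0.0432,0,0.001,0.17],[0.004,-0.0568,-0.0186,0.0432,0,0.001,0.17],[0.004,-0.0568,-0.0186,0.0432,0,0.001,0.17],[0.004,-0.0568,-0.0186,0.0432,0,0.001,0.17],[0.004,-0.0568,-0.0186,0.0432,0,0.001,0.17]]' 40; python3 -c "
from h import *
go(*safe(-.079,-.06),.082,177.35)"
```

```text
clock: 9.1
tcp_pos: [0.5014, -0.0512, 0.0807]
tool_rot: [-3.139, -0.002, 1.669]
force: [0.7, 5.0, -0.8]
gripper_width: 0.0091
finger_force: 44.2
d [-0.0009  0.001  -0.0013] rv [-1.000e-03 -4.000e-03 -1.427e+00] rows>= 7.6
```

```bash
python3 shift.py '[[0.004,0,0,0,0,0,-0.17],[0.004,0,0,0,0,0,-0.34],[0.004,0,0,0,0,0,-0.51],[0.004,0,0,0,0,0,-0.68],[0.004,0,0,0,0,0,-0.85],[0.004,0,0,0,0,0,-1.02],[0.004,0,0,0,0,0,-1.19],[0.004,0,0,0,0,0,-1.36],[0.004,0,0,0,0,0,-1.427],[0.004,0,0,0,0,0,-1.427],[0.004,0,0,0,0,0,-1.427]]' 40;  python3 shift.py '[[0.03,0,0,0,0,0,0],[0.03,0,0,0,0,0,0],[0.03,0,0,-0.03,0,0,0],[0.03,0,0,-0.043,0,0,0],[0.03,0,0,-0.043,0,0,0]]'; python3 - <<'E'
from h import *
cv2.imwrite("pics/t1.png",arm.camera("top")[...,::-1]);cv2.imwrite("pics/s1.png",arm.camera("side")[...,::-1])
t=cv2.imread("pics/t1.png");s=cv2.imread("pics/s1.png")
cv2.imwrite("pics/c1.png",np.hstack([cv2.resize(t[150:235,280:360],(400,425),interpolation=3),cv2.resize(s[175:260,275:355],(400,425),interpolation=3)]))
go(*safe(-.026,0),.125,177.35);go(*safe(-.026,0),.072,177.35)
E
```

```text
clock: 10.48
tcp_pos: [0.5019, -0.0508, 0.0807]
tool_rot: [3.139, -0.001, 3.095]
force: [3.9, 7.7, -2.7]
gripper_width: 0.009
finger_force: 44.0
clock: 11.1
tcp_pos: [0.5025, -0.0523, 0.1251]
tool_rot: [-3.141, 0.0, 3.096]
force: [-0.1, -1.0, -0.1]
gripper_width: 0.0302
finger_force: 0.0
d [-0.0543  0.0599 -0.002 ] rv [ 0.    -0.004  0.   ] rows>= 1.3
d [-0.0545  0.0599  0.051 ] rv [ 0.    -0.004  0.   ] rows>= 1.5
```

View pics/c1.png

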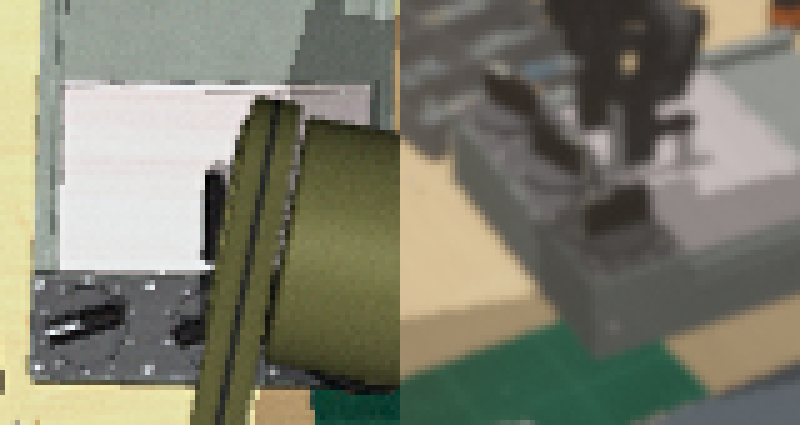

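The picture shows the left dial's white line pointing left and about 18° down (crop 65,328), which is mark 7. The others are partly hidden by the arm. The next step is the handle; if the cover blocks, a dial is off.

```bash
python3 shift.py '[[0.03,-0.0543,0.0599,-0.01,0,-0.004,0],[0.03,-0.0543,0.0599,-0.01,0,-0.004,0],[0.03,-0.0543,0.0599,-0.002,0,-0.004,0],[0.03,-0.0543,0.0599,0.051,0,-0.004,0],[0.03,-0.0543,0.0599,0.051,0,-0.004,0],[0.03,-0.0543,0.0599,0.051,0,-0.004,0],[0.004,-0.0543,0.0599,0.051,0,-0.004,0],[0.004,-0.0543,0.0599,0.051,0,-0.004,0],[0.004,-0.0543,0.0599,0.051,0,-0.004,0],[0.004,-0.0543,0.0599,0.051,0,-0.004,0]]' 40; python3 shift.py '[[0.004,-0.005,0,0,0,0,0],[0.004,-0.01,0,0,0,0,0],[0.004,-0.015,0,0,0,0,0],[0.004,-0.015,0,0,0,0,0]]'
```

```text
clock: 12.45
tcp_pos: [0.5596, 0.0067, 0.0749]
tool_rot: [3.139, 0.005, 3.095]
force: [0.3, 5.4, 2.0]
gripper_width: 0.0085
finger_force: 42.2
clock: 12.95
tcp_pos: [0.575, 0.0059, 0.0749]
tool_rot: [3.139, 0.005, 3.095]
force: [1.2, 5.7, -0.2]
gripper_width: 0.009
finger_force: 42.1
```

```bash
python3 shift.py '[[0.004,-0.02,0,0,0,0,0],[0.004,-0.04,0,0,0,0,0],[0.004,-0.06,0,0,0,0,0],[0.004,-0.08,0,0,0,0,0],[0.004,-0.09,0,0,0,0,0],[0.004,-0.096,0,0,0,0,0],[0.004,-0.099,0,0,0,0,0],[0.004,-0.099,0,0,0,0,0]]'
```

```text
clock: 13.95
tcp_pos: [0.6717, 0.0015, 0.0749]
tool_rot: [3.139, -0.001, 3.096]
force: [-6.1, 4.5, 6.6]
gripper_width: 0.0088
finger_force: 42.9
```

```bash
python3 shift.py '[[0.03,0,0,0,0,0,0],[0.03,0,0,0,0,0,0],[0.03,0,0,-0.06,0,0,0],[0.06,0.06,0,-0.12,0,0,0],[0.075,0.1,-0.04,-0.14,0,0,0],[0.075,0.3,-0.3,-0.17,0,0,0],[0.075,0.3,-0.3,-0.17,0,0,0],[0.075,0.3,-0.3,-0.17,0,0,0],[0.075,0.3,-0.3,-0.17,0,0,0],[0.075,0.3,-0.3,-0.17,0,0,0],[0.075,0.3,-0.3,-0.17,0,0,0],[0.075,0.3,-0.3,-0.17,0,0,0],[0.075,0.3,-0.3,-0.17,0,0,0]]'; python3 - <<'E'
from h import *
cv2.imwrite("pics/t2.png",arm.camera("top")[...,::-1]);cv2.imwrite("pics/s2.png",arm.camera("side")[...,::-1])
t=cv2.imread("pics/t2.png");s=cv2.imread("pics/s2.png")
cv2.imwrite("pics/c2.png",np.hstack([cv2.resize(t[130:235,280:360],(400,525),interpolation=3),cv2.resize(s[175:260,280:360],(400,425),interpolation=3).copy() if 0 else cv2.resize(s[165:270,280:360],(400,525),interpolation=3)]))
E
```

```text
clock: 15.58
tcp_pos: [0.3588, -0.2855, 0.2423]
tool_rot: [3.141, 0.002, 3.096]
force: [0.5, 0.3, 0.3]
gripper_width: 0.0748
finger_force: 0.0
```

View pics/c2.png

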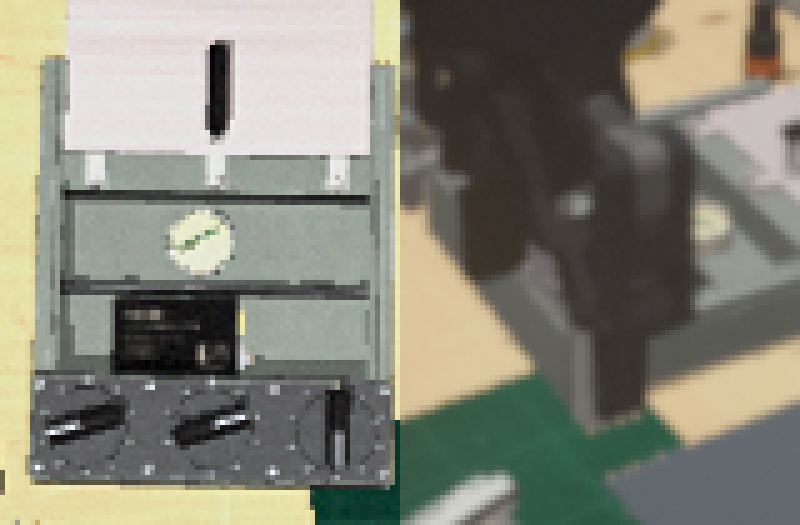

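The cover is fully back and all three pointers agree with 7-2-5. The battery is in the front lane at crop (115–240, 295–372) with its gold tab on the right. The arm hides it in the side view, so I'll move the arm left and measure in both views.

```bash
python3 shift.py '[[0.075,0,0.58,0,0,0,0],[0.075,0,0.58,0,0,0,0],[0.075,0,0.58,0,0,0,0],[0.075,0,0.58,0,0,0,0],[0.075,0,0.58,0,0,0,0],[0.075,0,0.58,0,0,0,0],[0.075,0,0.58,0,0,0,0],[0.075,0,0.58,0,0,0,0],[0.075,0,0.58,0,0,0,0],[0.075,0,0.58,0,0,0,0],[0.075,0,0.58,0,0,0,0]]'; python3 - <<'E'
from h import *
cv2.imwrite("pics/s3.png",arm.camera("side")[...,::-1]);cv2.imwrite("pics/t3.png",arm.camera("top")[...,::-1])
t=cv2.imread("pics/t2.png");s=cv2.imread("pics/s3.png");t3=cv2.imread("pics/t3.png")
m=(t.max(2)<60).astype(np.uint8)
for b in blobs(m,(298,189,334,205),40):
    print(b);print([ray("top",p,.008)[:2].round(4) for p in cv2.boxPoints(b[2])])
hs=cv2.cvtColor(t,cv2.COLOR_BGR2HSV)
for b in blobs(((hs[...,0]>15)&(hs[...,0]<35)&(hs[...,1]>90)&(hs[...,2]>120)).astype(np.uint8),(322,188,335,206),2):print("tab",b,ray("top",b[1],.006).round(4))
print("jar top",[ray("top",b[1],.015).round(4) for b in blobs(((t.min(2)>150)).astype(np.uint8),(308,168,332,188),40)])
print("expect lane centre",safe(-.0305,0),safe(-.0305,.06))
cv2.imwrite("pics/c3.png",np.hstack([cv2.resize(s[185:250,290:360],(490,455),interpolation=3),cv2.resize(t3[195:265,370:415],(292,455),interpolation=3)]))
E
```

```text
clock: 17.05
tcp_pos: [0.3845, 0.2948, 0.2421]
tool_rot: [-3.141, 0.0, 3.099]
force: [1.0, 0.2, 0.0]
gripper_width: 0.0751
finger_force: 0.0
(np.int32(347), array([314.49, 196.86]), ((314.5, 196.5), (25.0, 15.0), 0.0))
[array([0.5378, 0.0568]), array([0.5759, 0.056 ]), array([ 0.5742, -0.0072]), array([ 0.5361, -0.0061])]
jar top [array([0.602 , 0.0115, 0.015 ])]
expect lane centre [0.55363262 0.00561016] [0.5564067 0.065546 ]
```

View pics/c3.png

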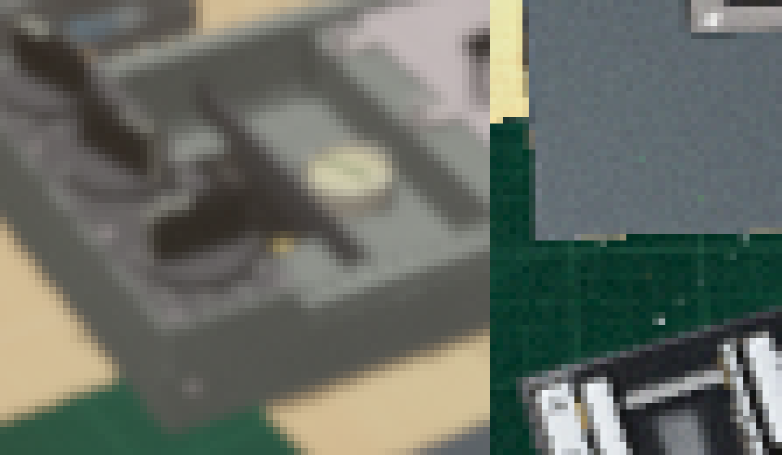

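The side crop shows the tab at (283,243), which is full pixel (330.4,219.7). The holder corner is at full pixel (375,254) in the top view, so the front-left of the mat is clear for the intermediate set-down.

```bash
python3 - <<'E'
from h import *
print("tab",tri((328.2,194.4),(330.4,219.7)).round(4))
for p in((375.4,254),(391,250),(415,243.5)):print("holder",ray("top",p,.049).round(4))
go(.561,.025,.20,177.35);go(.561,.025,.12,177.35);go(.561,.025,.036,177.35)
E
```

```text
tab [ 0.5598 -0.0096  0.0071]
holder [ 0.4097 -0.117   0.049 ]
holder [ 0.4181 -0.1545  0.049 ]
holder [ 0.432  -0.2123  0.049 ]
d [-0.1881 -0.2598  0.0425] rv [-0.     0.001  0.001] rows>= 5.2
d [-0.188  -0.2597  0.1225] rv [-0.     0.001  0.001] rows>= 5.5
d [-0.188  -0.2597  0.2065] rv [-0.     0.001  0.001] rows>= 6.1
```

```bash
python3 shift.py '[[0.074,-0.188,-0.2597,0.05,0,0,0],[0.074,-0.188,-0.2597,0.05,0,0,0],[0.074,-0.188,-0.2597,0.05,0,0,0],[0.074,-0.188,-0.2597,0.05,0,0,0],[0.074,-0.188,-0.2597,0.05,0,0,0],[0.074,-0.188,-0.2597,0.05,0,0,0],[0.074,-0.188,-0.2597,0.05,0,0,0],[0.074,-0.188,-0.2597,0.1225,0,0,0],[0.074,-0.188,-0.2597,0.16,0,0,0],[0.074,-0.188,-0.2597,0.19,0,0,0],[0.074,-0.188,-0.2597,0.2065,0,0,0],[0.074,-0.188,-0.2597,0.2065,0,0,0]]'; python3 -c "
from h import *
go(.561,.025,.036,177.35)"
```

```text
clock: 18.65
tcp_pos: [0.5605, 0.0264, 0.0357]
tool_rot: [3.141, -0.0, 3.097]
force: [-0.6, 0.2, -0.1]
gripper_width: 0.074
finger_force: 0.0
d [-0.0006 -0.0014 -0.0003] rv [ 0.001 -0.     0.001] rows>= 0.0
```

```bash
python3 shift.py '[[0.074,0,-0.001,0.006,0,0,0],[0.074,0,-0.001,0.010,0,0,0],[0.074,0,-0.001,0.012,0,0,0],[0.074,0,-0.001,0.012,0,0,0]]';python3 shift.py '[[0.074,0,0,0.002,0,0,0],[0.074,0,0,0.002,0,0,0]]'
```

```text
clock: 19.15
tcp_pos: [0.5613, 0.0247, 0.0242]
tool_rot: [3.141, 0.001, 3.096]
force: [-0.1, 0.0, -0.3]
gripper_width: 0.0738
finger_force: 0.0
clock: 19.4
tcp_pos: [0.5612, 0.0247, 0.022]
tool_rot: [3.141, 0.001, 3.096]
force: [0.0, -0.1, 0.1]
gripper_width: 0.0737
finger_force: 0.0
```

```bash
python3 shift.py '[[0.06,0,0,0.0005,0,0,0],[0.06,0,0,0.0005,0,0,0],[0.06,0,0,0.0005,0,0,0],[0.06,0,0,0.0005,0,0,0]]' 30
```

```text
clock: 19.9
tcp_pos: [0.5621, 0.0245, 0.0224]
tool_rot: [3.141, 0.003, 3.096]
force: [0.5, -1.3, 5.5]
gripper_width: 0.0626
finger_force: 35.9
```

```bash
python3 shift.py '[[0.058,0,0,-0.01,0,0,0],[0.058,0,0,-0.03,0,0,0],[0.058,0,0,-0.06,0,0,0],[0.058,0,0,-0.1,0,0,0],[0.058,0,0,-0.1,0,0,0]]'; python3 - <<'E'
from h import *
s=arm.camera("side")[...,::-1]
u=proj("side",(.561,.025,.11)).astype(int);print(u)
t=arm.camera("top")[...,::-1]
cv2.imwrite("pics/c4.png",np.hstack([cv2.resize(s[u[1]-45:u[1]+45,u[0]-45:u[0]+45],(400,400),interpolation=3),cv2.resize(t[165:235,285:355],(400,400),interpolation=3)]))
go(.509,-.168,.122,177.35);go(.509,-.168,.027,177.35)
E
```

```text
clock: 20.52
tcp_pos: [0.5638, 0.0247, 0.1269]
tool_rot: [3.141, 0.009, 3.096]
force: [-0.3, 0.1, -0.2]
gripper_width: 0.063
finger_force: 34.1
[323 178]
d [ 0.0432 -0.195   0.0003] rv [0.001 0.002 0.001] rows>= 3.2
d [ 0.0434 -0.195   0.0953] rv [0.001 0.002 0.001] rows>= 3.5
```

View pics/c4.png

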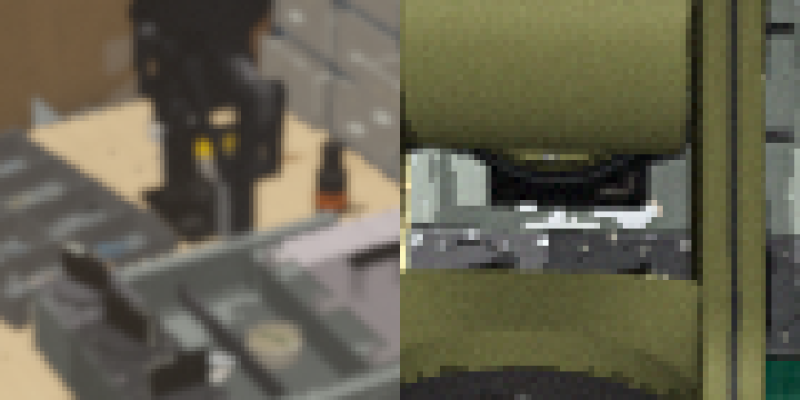

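The lane looks empty and the battery hangs between the fingers (dark body at crop 570,190). Carrying it to the mat.

```bash
python3 shift.py '[[0.058,0.0434,-0.195,0,0,0,0],[0.058,0.0434,-0.195,0,0,0,0],[0.058,0.0434,-0.195,0,0,0,0],[0.058,0.0434,-0.195,0,0,0,0],[0.058,0.0434,-0.195,0.05,0,0,0],[0.058,0.0434,-0.195,0.08,0,0,0],[0.058,0.0434,-0.195,0.0953,0,0,0],[0.058,0.0434,-0.195,0.0975,0,0,0],[0.058,0.0434,-0.195,0.0975,0,0,0]]'; python3 shift.py '[[0.058,0,0,0.001,0,0,0],[0.058,0,0,0.001,0,0,0]]'
```

```text
clock: 21.75
tcp_pos: [0.5093, -0.1676, 0.024]
tool_rot: [3.141, 0.001, 3.096]
force: [0.7, -0.8, 0.3]
gripper_width: 0.0625
finger_force: 34.0
clock: 22.0
tcp_pos: [0.5094, -0.168, 0.0234]
tool_rot: [3.141, 0.002, 3.096]
force: [0.2, 0.2, 0.7]
gripper_width: 0.0623
finger_force: 34.8
```

```bash
python3 shift.py '[[0.058,0,0,0.0008,0,0,0],[0.058,0,0,0.0008,0,0,0]]'; python3 shift.py '[[0.07,0,0,0,0,0,0],[0.074,0,0,0,0,0,0],[0.074,0,0,0,0,0,0],[0.074,0,0,-0.05,0,0,0],[0.07,0,0,-0.1,0,0,0],[0.07,-0.1,0.1,-0.16,0,0,0.3],[0.07,-0.1,0.3,-0.2,0,0,0.5],[0.07,-0.1,0.42,-0.2,0,0,0.8],[0.07,-0.1,0.42,-0.2,0,0,1.0],[0.07,-0.1,0.42,-0.2,0,0,1.2],[0.07,-0.1,0.42,-0.2,0,0,1.4],[0.07,-0.1,0.42,-0.2,0,0,1.571],[0.07,-0.1,0.42,-0.2,0,0,1.571]]'; python3 - <<'E'
from h import *
cv2.imwrite("pics/t5.png",arm.camera("top")[...,::-1]);cv2.imwrite("pics/s5.png",arm.camera("side")[...,::-1])
t=cv2.imread("pics/t5.png");s=cv2.imread("pics/s5.png")
for b in blobs((t.max(2)<55).astype(np.uint8),(368,200,412,238),60):
    print(b)
    for z in(.004,.009):print([ray("top",p,z)[:2].round(4) for p in cv2.boxPoints(b[2])])
u=proj("side",(.503,-.168,.009)).astype(int);print(u)
cv2.imwrite("pics/c5.png",np.hstack([cv2.resize(t[145:235,365:435],(400,514),interpolation=3),cv2.resize(s[u[1]-45:u[1]+45,u[0]-35:u[0]+35],(400,514),interpolation=3)]))
E
```

```text
clock: 22.25
tcp_pos: [0.5094, -0.1681, 0.0234]
tool_rot: [3.141, 0.001, 3.096]
force: [-2.2, 1.4, 7.3]
gripper_width: 0.0629
finger_force: 38.5
clock: 23.88
tcp_pos: [0.6281, 0.2498, 0.2229]
tool_rot: [3.14, -0.001, 1.648]
force: [0.9, -0.1, -0.3]
gripper_width: 0.0701
finger_force: 0.0
(np.int32(344), array([391.76, 215.21]), ((392.0, 215.0), (16.0, 24.0), 90.0))
[array([ 0.5252, -0.1397]), array([ 0.5236, -0.2001]), array([ 0.4833, -0.1981]), array([ 0.4849, -0.1379])]
[array([ 0.5248, -0.1389]), array([ 0.5232, -0.1991]), array([ 0.4831, -0.1971]), array([ 0.4847, -0.1372])]
[345 262]
```

View pics/c5.png

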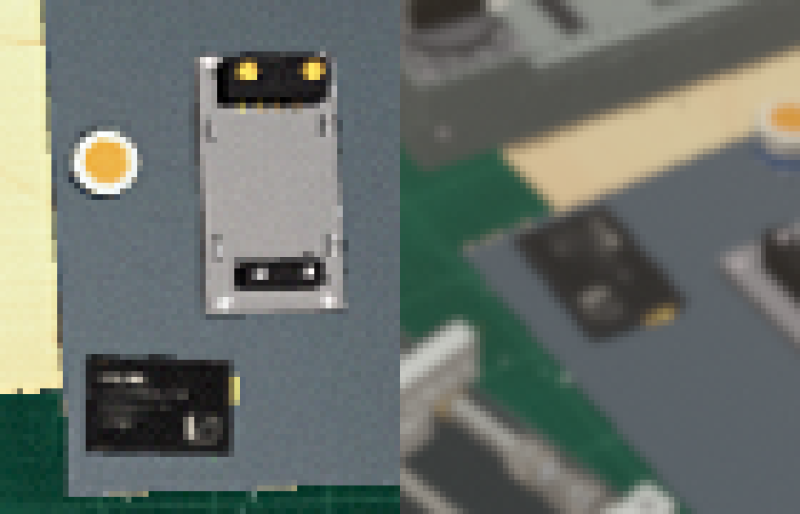

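The battery lies flat on the mat with its tab to the right (crop 235,390). The pocket runs from the stop's rear edge at about v 258 to the pin block's foot at about v 106. Next I'll measure yaws and the pocket at sub-pixel accuracy.

```bash
python3 - <<'E'
from h import *
t=cv2.imread("pics/t5.png").astype(float);g=t.max(2);s5=cv2.imread("pics/s5.png").astype(float).max(2)
def cross(p,th):
    i=np.where((p[:-1]-th)*(p[1:]-th)<0)[0];return [(k+(th-p[k])/(p[k+1]-p[k])) for k in i]
def line(P,ax):  # fit, return slope angle deg, and value at mean
    P=np.array(P)[:,:2];a,b=P[:,ax],P[:,1-ax]
    for _ in range(3):
        k=np.polyfit(a,b,1);r=abs(np.polyval(k,a)-b);m=r<max(.0012,2*np.median(r));a,b=a[m],b[m]
    return np.degrees(np.arctan(k[0])).round(2),a.mean().round(4),b.mean().round(4),len(a)
# cradle base left/right edges (base 150-170 vs mat ~100)
print("mat/base",g[180,390:440].astype(int))
L,Rr=[],[]
for v in range(166,188):
    c=cross(g[v,390:412],125);d=cross(g[v,412:436],125)
    if c:L.append(ray("top",(390+c[0],v),.012))
    if d:Rr.append(ray("top",(412+d[-1],v),.012))
print("cradle L",line(L,0),"R",line(Rr,0))
F=[]
for u in range(403,421):
    c=cross(g[196:206,u],125)
    if c:F.append(ray("top",(u,196+c[-1]),.012))
print("front",line(F,1))
# battery edges
T,B=[],[];BL,BR=[],[]
for u in range(382,402):
    c=cross(g[203:215,u],70);T.append(ray("top",(u,203+c[0]),.009)) if c else 0
    c=cross(g[216:232,u],70);B.append(ray("top",(u,216+c[-1]),.0065)) if c else 0
for v in range(209,222):
    c=cross(g[v,374:386],70);BL.append(ray("top",(374+c[0],v),.0065)) if c else 0
    c=cross(g[v,400:412],70);BR.append(ray("top",(400+c[-1],v),.009)) if c else 0
print("batt back",line(T,1),"front",line(B,1),"L",line(BL,0),"R",line(BR,0))
# pocket profiles
for u in(409,412,416):
    p=g[158:200,u];print(u,p.astype(int))
    print([ (158+c, ray("top",(u,158+c),.012)[0].round(4), ray("top",(u,158+c),.030)[0].round(4)) for c in cross(p,100)])
# battery height from tab in both views & corners of the block
for n,i,r in(("top",t,(402,205,412,225)),("side",cv2.imread("pics/s5.png"),(340,250,370,285))):
    h=cv2.cvtColor(i.astype(np.uint8),cv2.COLOR_BGR2HSV);print(n,blobs(((h[...,0]>15)&(h[...,0]<35)&(h[...,1]>100)&(h[...,2]>110)).astype(np.uint8),r,2))
E
```

```text
mat/base [117 115 118 117 113 117 115 119 120 114 115 179 170 170 164 168 168 170
 169 167 165 165 169 167 168 165 164 165 166 161 167 164 166 164 134 111
 111 115 114 109 114 111 115 115 114 110  96  87 156 194]
cradle L (np.float64(0.19), np.float64(0.6004), np.float64(-0.192), 22) R (np.float64(1.64), np.float64(0.6), np.float64(-0.2527), 21)
front (np.float64(-1.21), np.float64(-0.2182), np.float64(0.5417), 18)
batt back (np.float64(4.23), np.float64(-0.1675), np.float64(0.5234), 17) front (np.float64(27.93), np.float64(-0.1658), np.float64(0.4734), 12) L (np.float64(-26.58), np.float64(0.5021), np.float64(-0.1306), 5) R (np.float64(0.85), np.float64(0.5018), np.float64(-0.1999), 12)
409 [239  33  36  36  11  85 179 164 166 168 164 169 163 167 165 168 163 164
 169 171 167 167 167 171 166 170 165 170 169 171 172 166  98  25  77 101
  31  49 180 170 165 148]
[(np.float64(158.6747572815534), np.float64(0.6455), np.float64(0.6417)), (np.float64(163.1595744680851), np.float64(0.6339), np.float64(0.6304)), (np.float64(189.97058823529412), np.float64(0.5655), np.float64(0.5632)), (np.fl
[... 467 characters left out ...]
p.float64(190.04938271604937), np.float64(0.5651), np.float64(0.5628)), (np.float64(195.4031007751938), np.float64(0.5516), np.float64(0.5495))]
416 [ 33  38  34  29  25  93 144 167 166 170 163 164 164 168 162 167 168 166
 163 165 167 168 164 166 168 167 167 166 171 170 172 167  64  22  31  37
  32  50 179 171 166 127]
[(np.float64(163.13725490196077), np.float64(0.6335), np.float64(0.6299)), (np.float64(189.6504854368932), np.float64(0.5658), np.float64(0.5635)), (np.float64(195.3875968992248), np.float64(0.5513), np.float64(0.5493))]
top [(np.int32(8), array([405.5, 212.5]), ((405.5, 212.5), (3.0, 1.0), 90.0))]
side [(np.int32(6), array([355.5, 271.5]), ((355.5, 271.5), (1.0, 3.0), 90.0))]
```

```bash
python3 - <<'E'
from h import *
print(tri((405.5,212.5),(355.5,271.5)).round(4))
go(.503,-.168,.12,87.3);go(.503,-.168,.034,87.3)
E
```

```text
[ 0.5082 -0.2017  0.0079]
d [-0.4065 -0.1601  0.1021] rv [ 0.003 -0.002  0.131] rows>= 7.2
d [-0.4066 -0.1604  0.1881] rv [ 0.003 -0.002  0.131] rows>= 7.6
```

```bash
python3 shift.py '[[0.058,-0.4066,-0.1604,0.09,0.003,-0.002,0.131],[0.058,-0.4066,-0.1604,0.09,0.003,-0.002,0.131],[0.058,-0.4066,-0.1604,0.09,0.003,-0.002,0.131],[0.058,-0.4066,-0.1604,0.09,0.003,-0.002,0.131],[0.058,-0.4066,-0.1604,0.09,0.003,-0.002,0.131],[0.058,-0.4066,-0.1604,0.09,0.003,-0.002,0.131],[0.058,-0.4066,-0.1604,0.09,0.003,-0.002,0.131],[0.058,-0.4066,-0.1604,0.09,0.003,-0.002,0.131],[0.058,-0.4066,-0.1604,0.14,0.003,-0.002,0.131],[0.058,-0.4066,-0.1604,0.17,0.003,-0.002,0.131],[0.058,-0.4066,-0.1604,0.1881,0.003,-0.002,0.131],[0.058,-0.4066,-0.1604,0.1881,0.003,-0.002,0.131]]' 30; python3 -c "
from h import *
go(.5035,-.168,.0275,87.3)"
```

```text
clock: 25.48
tcp_pos: [0.5004, -0.1707, 0.0329]
tool_rot: [-3.137, 0.001, 1.522]
force: [0.3, -0.2, 0.8]
gripper_width: 0.0582
finger_force: 0.0
d [0.0029 0.003  0.0054] rv [-0.004  0.001 -0.002] rows>= 0.1
```

```bash
python3 shift.py '[[0.058,0.002,0.002,0.001,0,0,0],[0.058,0.002,0.002,0.0045,0,0,0],[0.058,0.002,0.002,0.0045,0,0,0]]'; python3 -c "
from h import *
go(.5035,-.168,.0275,87.3)"
```

```text
clock: 25.85
tcp_pos: [0.5038, -0.1695, 0.0301]
tool_rot: [-3.141, 0.002, 1.521]
force: [0.6, 0.3, -0.1]
gripper_width: 0.058
finger_force: 0.0
d [ 0.0015 -0.0003  0.0026] rv [-0.001  0.002 -0.002] rows>= 0.0
```

```bash
python3 shift.py '[[0.058,0.001,0,0.0025,0,0,0],[0.058,0.001,0,0.0025,0,0,0],[0.036,0.001,0,0.0025,0,0,0],[0.036,0.001,0,0.0025,0,0,0],[0.036,0.001,0,0.0025,0,0,0],[0.036,0.001,0,0.0025,0,0,0],[0.036,0.001,0,0.0025,0,0,0]]' 30
```

```text
clock: 26.72
tcp_pos: [0.5039, -0.1687, 0.0275]
tool_rot: [-3.141, 0.002, 1.521]
force: [0.2, 0.1, 4.2]
gripper_width: 0.0409
finger_force: 32.5
```

```bash
python3 shift.py '[[0.034,0,0,-0.01,0,0,0],[0.034,0,0,-0.03,0,0,0],[0.034,0,0,-0.07,0,0,0],[0.034,0,0,-0.07,0,0,0]]'; python3 -c "
from h import *
go(.598,-.2224,.1,181)"
```

```text
clock: 27.22
tcp_pos: [0.5055, -0.1692, 0.1007]
tool_rot: [3.137, 0.004, 1.521]
force: [-0.6, 0.2, -1.0]
gripper_width: 0.0404
finger_force: 30.5
d [-0.0485  0.095   0.0013] rv [-0.     0.007 -1.638] rows>= 8.7
```

```bash
python3 shift.py '[[0.034,-0.01,0.01,0,0,0,-0.17],[0.034,-0.02,0.03,0,0,0,-0.34],[0.034,-0.03,0.05,0,0,0,-0.51],[0.034,-0.04,0.07,0,0,0,-0.68],[0.034,-0.0485,0.095,0,0,0,-0.85],[0.034,-0.0485,0.095,0,0,0,-1.02],[0.034,-0.0485,0.095,0,0,0,-1.19],[0.034,-0.0485,0.095,0,0,0,-1.36],[0.034,-0.0485,0.095,0,0,0,-1.53],[0.034,-0.0485,0.095,0,0.005,0,-1.638],[0.034,-0.0485,0.095,0,0.005,0,-1.638],[0.034,-0.0485,0.095,0,0.005,0,-1.638]]'; python3 -c "
from h import *
go(.598,-.2224,.1,181);go(.598,-.2224,.045,181)"
```

```text
clock: 28.72
tcp_pos: [0.5954, -0.2213, 0.0962]
tool_rot: [-3.138, -0.006, -3.126]
force: [-0.8, -0.3, -0.2]
gripper_width: 0.0409
finger_force: 30.5
d [-0.0025 -0.0011 -0.0038] rv [-0.004 -0.006 -0.002] rows>= 0.1
d [-0.0029 -0.0009  0.0512] rv [-0.004 -0.006 -0.002] rows>= 0.8
```

```bash
python3 shift.py '[[0.034,-0.0025,-0.001,0.03,-0.002,-0.006,0],[0.034,-0.0025,-0.001,0.046,-0.002,-0.006,0],[0.034,-0.0025,-0.001,0.046,-0.002,-0.006,0],[0.034,-0.0025,-0.001,0.046,-0.002,-0.006,0]]'; python3 - <<'E'
from h import *
s=arm.camera("side")[...,::-1];t=arm.camera("top")[...,::-1]
u=proj("side",(.598,-.222,.03)).astype(int)
cv2.imwrite("pics/c6.png",np.hstack([cv2.resize(s[u[1]-35:u[1]+35,u[0]-40:u[0]+40],(480,420),interpolation=3),cv2.resize(t[145:215,380:440],(300,420),interpolation=3)]))
print(u);go(.598,-.2224,.036,181)
E
```

```text
clock: 29.22
tcp_pos: [0.5987, -0.2229, 0.0516]
tool_rot: [-3.139, 0.002, -3.124]
force: [0.9, -0.2, -1.2]
gripper_width: 0.0407
finger_force: 30.5
[396 254]
d [0.0011 0.0007 0.0163] rv [-0.004  0.003 -0.   ] rows>= 0.3
```

View pics/c6.png

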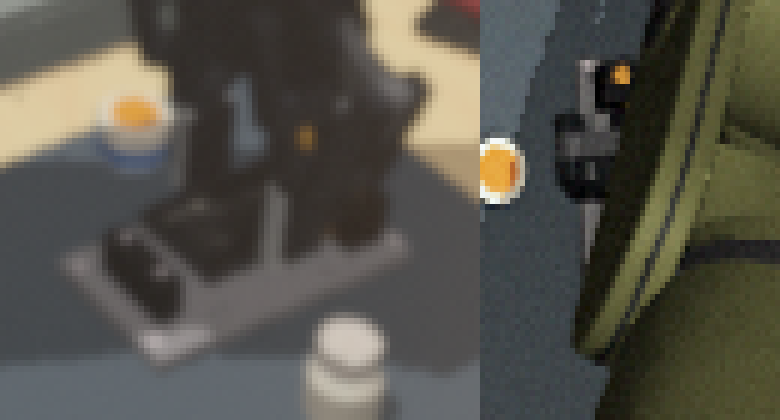

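The side crop shows the battery level over the pocket, between the stop block (150,270) and the pin block (355,215). Now I'll lower it gently.

```bash
python3 shift.py '[[0.034,0.0005,0.0003,0.006,0,0,0],[0.034,0.0005,0.0003,0.012,0,0,0],[0.034,0.0005,0.0003,0.0145,0,0,0],[0.034,0.0005,0.0003,0.0145,0,0,0]]'; python3 shift.py '[[0.034,0,0,0.0012,0,0,0],[0.034,0,0,0.0012,0,0,0]]'
```

```text
clock: 29.82
tcp_pos: [0.5976, -0.2224, 0.0361]
tool_rot: [-3.139, 0.0, -3.124]
force: [0.2, -0.8, -0.5]
gripper_width: 0.0409
finger_force: 30.5
clock: 30.08
tcp_pos: [0.5979, -0.2224, 0.0356]
tool_rot: [-3.139, 0.001, -3.124]
force: [-1.0, 0.6, 2.0]
gripper_width: 0.041
finger_force: 31.8
```

```bash
python3 shift.py '[[0.034,0,0,0.0007,0,0,0],[0.034,0,0,0.0007,0,0,0]]'
```

```text
clock: 30.32
tcp_pos: [0.5979, -0.2224, 0.0355]
tool_rot: [-3.139, 0.001, -3.124]
force: [-4.2, 1.1, 5.6]
gripper_width: 0.0409
finger_force: 33.7
```

```bash
python3 shift.py '[[0.044,0,0,0,0,0,0],[0.05,0,0,-0.0005,0,0,0],[0.052,0,0,-0.001,0,0,0],[0.052,0,0,-0.01,0,0,0],[0.052,0,0,-0.05,0,0,0],[0.052,0,0,-0.1,0,0,0],[0.052,0.1,0.05,-0.16,0,0,0],[0.052,0.2,0.4,-0.2,0,0,0],[0.052,0.2,0.5,-0.2,0,0,0],[0.052,0.2,0.5,-0.2,0,0,0],[0.052,0.2,0.5,-0.2,0,0,0],[0.052,0.2,0.5,-0.2,0,0,0],[0.052,0.2,0.5,-0.2,0,0,0],[0.052,0.2,0.5,-0.2,0,0,0],[0.052,0.2,0.5,-0.2,0,0,0],[0.052,0.2,0.5,-0.2,0,0,0]]'; python3 - <<'E'
from h import *
s=arm.camera("side")[...,::-1];t=arm.camera("top")[...,::-1]
cv2.imwrite("pics/t7.png",t);u=proj("side",(.598,-.222,.02)).astype(int)
cv2.imwrite("pics/c7.png",np.hstack([cv2.resize(s[u[1]-35:u[1]+35,u[0]-40:u[0]+40],(400,350),interpolation=3),cv2.resize(t[145:215,375:455],(400,350),interpolation=3)]))
E
```

```text
clock: 32.33
tcp_pos: [0.3877, 0.2778, 0.2346]
tool_rot: [-3.141, 0.003, -3.118]
force: [-0.1, -0.8, 0.4]
gripper_width: 0.0521
finger_force: 0.0
```

View pics/c7.png

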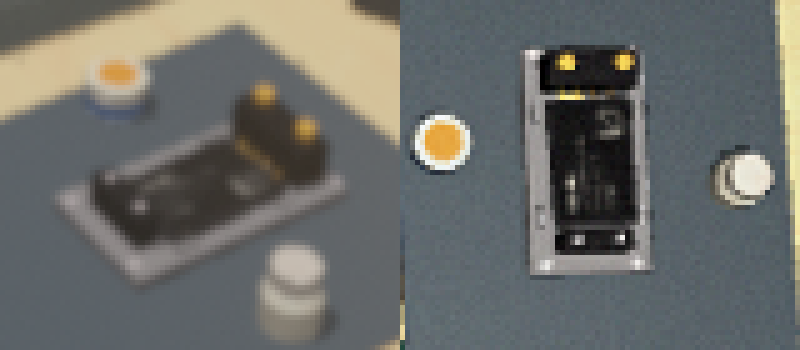

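The battery lies in the pocket with its tab at the pin block (top crop 570,95). I'll check numerically that it is centred and flat between the lips before handing in.

```bash
python3 - <<'E'
from h import *
t=cv2.imread("pics/t7.png").astype(float);g=t.max(2)
def cr(p,th):
    i=np.where((p[:-1]-th)*(p[1:]-th)<0)[0];return [k+(th-p[k])/(p[k+1]-p[k]) for k in i]
for v in range(167,189,3):
    a=cr(g[v,392:412],100);b=cr(g[v,412:430],100);bl=cr(g[v,392:412],135);
    print(v,[ray("top",(392+x,v),.017)[1].round(4) for x in a],[ray("top",(412+x,v),.017)[1].round(4) for x in b])
for u in(407,412,417,420):
    print(u,[(158+x,ray("top",(u,158+x),.017)[0].round(4)) .__str__() for x in cr(g[158:200,u],100)])
print(g[170:186:5,398:430].astype(int))
E
```

```text
167 [np.float64(-0.1866), np.float64(-0.1909), np.float64(-0.201)] [np.float64(-0.2457), np.float64(-0.2514), np.float64(-0.2549)]
170 [np.float64(-0.1902), np.float64(-0.2006)] [np.float64(-0.2444), np.float64(-0.2519), np.float64(-0.2533)]
173 [np.float64(-0.1786), np.float64(-0.1797), np.float64(-0.1868), np.float64(-0.1901), np.float64(-0.2017)] [np.float64(-0.2449), np.float64(-0.2516), np.float64(-0.2528)]
176 [np.float64(-0.1869), np.float64(-0.1894), np.float64(-0.2022)] [np.float64(-0.2446)]
179 [np.float64(-0.202)] [np.float64(-0.2449), np.float64(-0.2551), np.float64(-0.2563)]
182 [np.float64(-0.1876), np.float64(-0.1909), np.float64(-0.202), np.float64(-0.2111), np.float64(-0.2143)] [np.float64(-0.2452)]
185 [np.float64(-0.1868), np.float64(-0.1905), np.float64(-0.2015), np.float64(-0.2114), np.float64(-0.2139)] [np.float64(-0.2448)]
188 [np.float64(-0.1873), np.float64(-0.1906), np.float64(-0.2026)] [np.float64(-0.2452), np.float64(-0.2511), np.float64(-0.2539), np.float64(-0.2569), np.float64(-0.2577)]
407 ['(np.float64(158.6012658227848), np.float64(0.6448))', '(np.flo
[... 500 characters left out ...]
['(np.float64(158.6424870466321), np.float64(0.6437))', '(np.float64(162.97435897435898), np.float64(0.6326))', '(np.float64(194.93055555555554), np.float64(0.5517))']
[[100  77 158 156 160 147  40  31  20  22  25  22  25  20  22  24  32  31
   53  81  88  56  37 107 163 156  92 111 103 104 107 100]
 [102  89 136 160 159 166 147  20  28  24  22  20  36  48  25  26  24  21
   18  18  24  18  20  75 159 146  98 105 104 105 103 108]
 [107 101 111 167 156 159 152  35  22  23  62 107  45  73  39  33  49  28
   24  24  25  20  21  52 129 159 130 102 100 108 108 102]
 [111  95  87 169 155 154 149  62  32  22  59 138  66  34  44  31  47  31
   50  48  31  24  24  43 109 167 145 103 106 102 104 110]]
```

The battery is centred to about 1 mm in the pocket and 4 mm short of the pin block, as planned. Handing in.

```bash
python3 -c "
from station import arm
print(arm.sign_off())"
```

```text
the job is handed in; nothing more can be done
None
```

The job is handed in at about 32 s: the dials are at 7-2-5, the cover is fully back, and the battery lies flat in the cradle with its tab toward the pin block, though the sign-off gave no verdict.

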